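Press a mended bowl floor with a guide rod

ROBOT

A 6-joint arm with a two-finger parallel gripper is mounted at the origin on the work surface. World frame = base frame: x ahead of the robot, y to its left, z up, the work surface at z = 0. Lengths are in mm, angles in rad, forces in N, time in s.
With the tool pointing down it reaches from about 300 to 950 mm from the base axis. Payload 3.1 kg.
Tool frame: the origin (TCP) lies at the very end of the fingers, on their centre line; the grasp point (between the pads) lies behind it (r.tcp_to_grasp is the z of the grasp point in the tool frame, in mm); z points along the fingers, y is the line along which they close (so a half turn about z gives the same grasp; the last joint's range is limited). The gripper opens to 85 mm and grips with 20 to 120 N. Pads are 22 mm wide; open, the fingers measure 114 mm over their backs; the gripper's body (76 mm by 85 mm) begins 54 mm behind the grasp point. The pads swing forward as they close: fully open they stand 13 mm farther back than shut.
Start: joints at [-1.221, 0.308, 1.634, -0, 1.2, -0.07], TCP at [254.711, -570.749, 231.272] pointing down, gripper open.
Joint ranges: [-3.06, 3.06], [-0.79, 1.96], [0.05, 2.63], [-1.19, 4.34], [0.05, 2.64], [-2.94, 2.94]. Speed limits (rad/s): [2.79, 2.79, 3.14, 3.14, 3.14, 3.14].

INTERFACE

Orientations are given as a rotation vector (axis times angle).
In Python, from rig import r, cams gives the robot as it stands.
- The arm moves only by the tool move_arm, never from a script. Its arguments are lists of equal length, an entry for each row: "claw": the opening, from 0 (shut) to 1 (fully open); "slide": the shift along the world's x, y, z as a fraction of full scale, a list of three; "rotation": the turn, a rotation vector about the world's x, y, z as a fraction of full scale, a list of three. In form: {"claw": [claw, ...], "slide": [[tx, ty, tz], ...], "rotation": [[ax, ay, az], ...]}. A call has 1 to 5 rows; each row shifts and turns the commanded pose from where the row before left it; what a row does not reach is not made up. Full scale, the value 1, is 40 mm for a shift and 0.08 rad for a turn. A row lasts 1/12 s, in which the tool goes at most 41.7 mm and 7.16 degrees, less where a joint would pass 70% of its speed; a pose out of reach is approached as far as the arm can. A call with a number of a shift or a turn outside -1 to 1 is refused whole. A call with a gripper value outside its range is refused whole. The fingers move at their own pace and stop on an object; the grip force is fixed at half the most. Time passes only in rows, so rows that do not move let the fingers close. It gives the time, the measured TCP pose, the force, the opening and the grip force at its end, in the units of the state.
- r.read_state(): the state, without advancing time (a new reading comes with each control period).
- cams.read_camera(name): name is "scene" or "top" or "wrist"; returns a dict with "image" (480x640x3 uint8, red, green, blue), "range_z" (480x640 float32, mm along the optical axis (not along the pixel's ray), 0 where there is no reading), "fx", "fy", "cx", "cy" (pixels), "world_to_cam" (4x4, takes a point from world to camera coordinates); the wrist camera has in their place "T_tool_cam" (4x4, takes a point from camera to tool coordinates, whose origin is the TCP and whose axes are the flange's). Camera axes: x right, y up, looking along -z (the intrinsics and any distortion apply to the point x, -y, -z); pixel columns grow to the right and rows downward; lengths in mm; the calibration is good to about 2 mm. The wrist camera is an equidistant fisheye: a pixel r from the principal point sees the ray r / f radians off the axis. A picture is of the moment at which its call begins: read the wrist's pose just before it.
- r.job_done(): hands the job in; it is judged then, once.
The state is a dict: "t": time; "qpos": joint angles; "qvel": joint speeds; "effort": joint torques, N m; "ee_pos": TCP position; "ee_rot": TCP orientation; "force": force on the tool from outside, world axes, zero at the start; "ft_torque": the same for the moment, N m; "finger_gap": opening from 0.0 (shut) to 1.0 (fully open); "grip_force": force on a finger pad.
Only numpy, scipy, OpenCV 4.12 (cv2) and the standard library are available. Lean on these libraries where they do the work, as an engineer would, in place of code of your own. Each camera call takes 0.05 s, during which the arm holds its last target. There are 200 camera calls.

TASK

The floor disc glued into the bowl on the press stand must be held under light pressure while its adhesive grabs. Take the square-headed press rod out of the wooden rack, thread it tip first down through the upper and then the lower brass bushing of the stand, feel for the floor of the bowl, which may lie at any depth, and press on it with about 7 newtons, never hard. Finish still gripping the rod by its head and holding that pressure through both bushings; do not let go, and knock nothing over.

Things in the scene. Friction and masses are not known exactly. Their poses are not given: they have to be found in the camera images.
- press_rod: Steel press rod standing upright in one of the rack's three holes, tip down. Round shank 10 mm in diameter, its last 9 mm tapering to a flat tip 7 mm across; square head 16 x 16 mm (sides along body x and y) from 140 to 185 mm above the tip, the only square head. About 0.12 kg. Origin: centre of the flat tip; z points up to the head.
- rod_tip (a point): Centre of the press rod's flat lower tip.
- rod_head (a point): Point on the press rod's axis 165 mm above the tip, in the square head: a good place to grip (16 mm wide).
- stand: Press stand, fixed, nothing higher than 150 mm: grey base 130 x 175 x 12 mm, steel column 88 mm to +y of the origin, two arms (plates 50 x 62 mm) one above the other, each with a brass block 30 x 30 x 20 mm with a vertical 12 mm through hole, no funnel. Both holes lie on one vertical line. Origin: underside of the base on that line; z up. May stand left or right of the rack.
- upper_bush (a point): Centre of the top mouth of the upper bushing hole, 142 mm above the table; the hole is 20 mm long.
- lower_bush (a point): Centre of the top mouth of the lower bushing hole, 86 mm above the table; the hole is 20 mm long, its underside 66 mm above the table.
- bowl: White bowl clamped on the stand under the lower bushing: 94 mm across, rim 60 mm above the table. Origin: underside centre, 12 mm above the table, on the line of the holes. Its reddish mended floor disc (72 mm across) has its upper face at an unknown 31 to 49 mm above the table, backed by a springy cushion: 0.9 N per mm (1.1 mm per newton), up to 18 mm, then hard.
- rack: Wooden rack block 60 x 200 x 60 mm, fixed, with three vertical holes 11.5 mm in diameter and 50 mm deep in a row along its y axis, 70 mm apart, the middle one at its centre. Origin: underside centre; z up. The press rod, the short rod and the brush stand in the holes in any order, tips 10 mm above the table.
- short_rod: Another steel rod in the rack, 113 mm long with a ball head 22 mm across: leave it. Origin: its lower tip, z up.
- brush: Wooden-handled brush standing bristles up in the rack, 172 mm long: leave it. Origin: its lower tip, z up.
- vase: White vase, 116 mm across and 168 mm tall, standing loose on the table. Origin: underside centre.
- jar: Small amber jar with a black cap, 48 mm across and about 60 mm tall, standing loose. Origin: underside centre.
- mug: Blue mug, 76 mm across and 85 mm tall, standing loose. Origin: underside centre.
Mind the look-alikes: they are no part of the job. Of the things that look like the rack, take the one that is farthest to the robot's right at the start.

How it is judged (in metres and radians):
On the way, in this order (a step that is already met when the one before it is completed fails the run):
1. the press rod is gripped and lifted clear of the rack (contact force between the fingers and press_rod above 4 N and z of rod_tip in the frame of rack above 0.062 m), for 0.1 s.
2. the gripped rod's tip is inside or just under the upper bushing, not yet in the lower one (contact force between the fingers and press_rod above 4 N and horizontal distance between rod_tip and upper_bush below 0.006 m and z of rod_tip in the frame of upper_bush below -0.006 m and z of rod_tip in the frame of lower_bush above 0 m), for 0.05 s.
3. the gripped rod's tip is through the lower bushing as well (contact force between the fingers and press_rod above 4 N and horizontal distance between rod_tip and lower_bush below 0.006 m and z of rod_tip in the frame of lower_bush below -0.022 m and horizontal distance between rod_head and upper_bush below 0.008 m), for 0.05 s.
At the end, for the whole second after the job is handed in: The press rod is still gripped (more than 4 N from the fingers), stands upright (within 0.06 rad) through both bushings with its tip below the lower one and within 6 mm of their line, is at rest, and presses on the bowl's floor with 3.5 to 12 N (contact force between the fingers and press_rod above 4 N and horizontal distance between rod_tip and lower_bush below 0.006 m and z of rod_tip in the frame of lower_bush below -0.03 m and horizontal distance between rod_head and upper_bush below 0.008 m and z of rod_head in the frame of upper_bush above 0.015 m and angle between the z axis of press_rod and the z axis of stand, either way round below 0.06 rad and contact force between press_rod and bowl between 3.5 and 12 N and linear speed of press_rod below 0.02 m/s); the arm keeps its last pose, push and grip.
It fails at once if the bowl's floor is pressed too hard (over 18 N) (contact force between press_rod and bowl above 18 N).
It fails at once if the vase, jar, mug, short rod or brush is knocked over (tilted more than 0.6 rad) (angle between any of vase, jar, mug, short_rod, brush's own z axis and vertical above 0.6 rad).
It also fails if it takes over 54 s, if anything falls off the work surface, if the arm or the gripper's body presses on something with over 40 N, if the wrist force passes 120 N, or if a joint passes its speed limit or range.

## Working session

There is one attempt and no reset: what is moved stays moved. The work goes in short steps, Python scripts to look and compute and a tool call to move; the robot and the scene stay as the last step left them, time stands still between calls to the robot, and variables do not carry over. Pictures are saved under pics/ and viewed, at most 10 in all, crops included, and the job is handed in when it is done.

Besides the shell and the picture viewer there is one more tool, called after "Emit:" as name(argument=value, ...) on one line, values as JSON. move_arm: Moves the arm, as the interface text tells. Its arguments: {"type":"object","properties":{"claw":{"type":"array","items":{"type":"number"}},"slide":{"type":"array","items":{"type":"array","items":{"type":"number","minimum":-1,"maximum":1}}},"rotation":{"type":"array","items":{"type":"array","items":{"type":"number","minimum":-1,"maximum":1}}}},"required":["claw","slide","rotation"]}

```bash
ls; mkdir -p pics; cat > h.py <<'E'
import numpy as np, cv2, pickle
from rig import r, cams
def shot(n,f):
    s=r.read_state(); d=cams.read_camera(n); d['state']=s
    pickle.dump(d,open(f'pics/{f}.pkl','wb')); cv2.imwrite(f'pics/{f}.png',d['image'][:,:,::-1]); return d
def load(f): return pickle.load(open(f'pics/{f}.pkl','rb'))
def cloud(d):
    z=d['range_z'].astype(float); v,u=np.mgrid[:480,:640]
    P=np.stack([(u-d['cx'])/d['fx']*z,-(v-d['cy'])/d['fy']*z,-z,np.ones_like(z)],-1)
    W=P@np.linalg.inv(d['world_to_cam']).T
    W=W[...,:3]; W[z==0]=np.nan; return W
E
python3 - <<'E'
from h import *
for n in('scene','top'):
    d=shot(n,n+'0'); print(n,{k:(v if not hasattr(v,'shape') or v.size<20 else v.shape) for k,v in d.items() if k!='state'})
print(r.read_state(), r.tcp_to_grasp)
E
```

```text
pics
scene {'image': (480, 640, 3), 'range_z': (480, 640), 'fx': 479.55079836506235, 'fy': 479.55079836506235, 'cx': 329.5188786458793, 'cy': 236.8390932095351, 'world_to_cam': array([[-3.24206158e-01,  9.45785718e-01,  1.94869692e-02,
         1.22931282e+02],
       [-5.97207625e-01, -2.20605799e-01,  7.71152471e-01,
         2.73826508e+02],
       [ 7.33643932e-01,  2.38374613e-01,  6.36352202e-01,
        -1.48651441e+03],
       [ 0.00000000e+00,  0.00000000e+00,  0.00000000e+00,
         1.00000000e+00]])}
top {'image': (480, 640, 3), 'range_z': (480, 640), 'fx': 609.5072056689777, 'fy': 609.5072056689777, 'cx': 317.87014715960504, 'cy': 236.23951686584005, 'world_to_cam': array([[ 3.49495635e-03, -9.99988377e-01, -3.32143380e-03,
         9.36718916e+01],
       [ 9.85329765e-01,  2.87695853e-03,  1.70636978e-01,
        -5.82457360e+02],
       [-1.70625439e-01, -3.86907637e-03,  9.85328367e-01,
        -1.26849184e+03],
       [ 0.00000000e+00,  0.00000000e+00,  0.00000000e+00,
         1.00000000e+00]])}
{'t': 0.1, 'qpos': array([-1.22068518e+00,  3.08919005e-01,  1.63506169e+00, -1.73723541e-05,
        1.19971568e+00, -6.96955120e-02]), 'qvel': array([-0.00017752, -0.00273155, -0.00298513, -0.00053159,  0.00159388,
       -0.00116667]), 'effort': array([ 2.77753188e-04, -4.16407549e+01, -2.77644771e+01, -7.57677526e-05,
        4.01200668e-03,  9.65097740e-06]), 'ee_pos': array([ 254.45451933, -570.03442943,  230.16009708]), 'ee_rot': array([-3.07060078e+00, -6.54175175e-01,  4.86652561e-04]), 'force': array([-0.61709271,  0.6296228 ,  0.36991023]), 'ft_torque': array([-0.0039709 ,  0.02605317, -0.00549089]), 'grip_force': 0.0, 'finger_gap': 0.9972143927212965} -18.700000000000003
```

View pics/scene0.png

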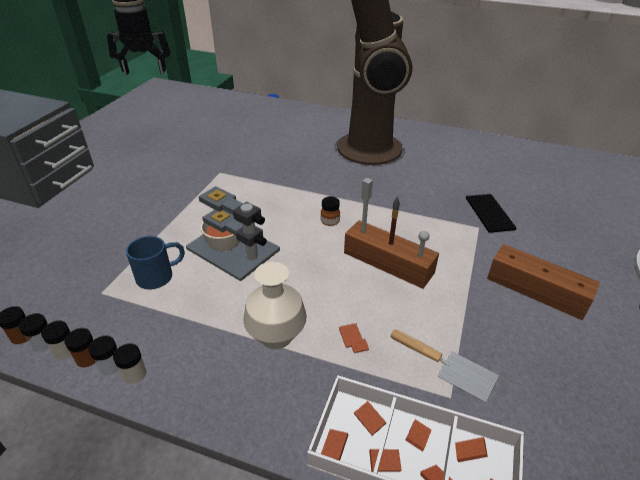

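View pics/top0.png

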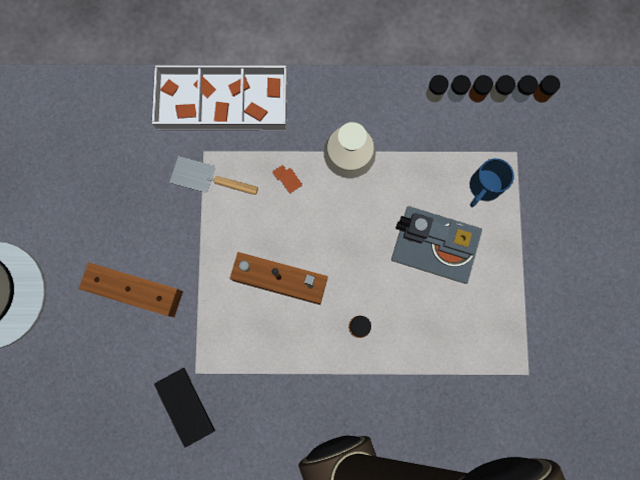

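The scene and top views both show the rack holding the three rods at top (280,278). The square head is at (310,281), the upper bushing at (463,238), the jar at (360,326) and the vase at (350,150). The empty rack further left is the look-alike. Next I measure these from the depth.

```bash
python3 - <<'E'
from h import *
for n in('top','scene'):
    d=load(n+'0'); W=cloud(d); im=d['image'].astype(int)
    x,y,z=W[...,0],W[...,1],W[...,2]
    def box(zl,zh,xc=None,rad=None):
        m=(z>zl)&(z<zh)&(x>200)&(x<800)&(y>-400)&(y<400)
        if xc is not None: m&=np.hypot(x-xc[0],y-xc[1])<rad
        return m
    # rack top
    m=(abs(z-60)<4)&(im[...,0]>im[...,2]+40)&(y<260)&(y>-50)&(x>250)&(x<700)
    P=W[m][:,:2].astype(np.float32); print(n,'rack',len(P),cv2.minAreaRect(P),np.median(z[m]))
    m=box(140,205)
    c,l,st,ce=cv2.connectedComponentsWithStats(m.astype(np.uint8))
    for i in range(1,c):
        if st[i,4]>8:
            Q=W[l==i]; print(' hi',ce[i].round(),st[i,4],Q.mean(0).round(1),Q.min(0).round(),Q.max(0).round())
    # brass
    m=(im[...,0]>im[...,2]+60)&(im[...,1]>im[...,2]+30)&(z>75)&(z<160)&(y<-50)&(x>200)
    for lo,hi in((76,100),(132,152)):
        mm=m&(z>lo)&(z<hi)
        if mm.sum()>5: Q=W[mm];print(' brass',len(Q),cv2.minAreaRect(Q[:,:2].astype(np.float32)),np.median(Q[:,2]))
    s=6; 
    # base edges plane z=12
    m=(abs(z-12)<4)&(x>300)&(x<700)&(y<-60)&(y>-350)&(im.max(-1)<130); P=W[m][:,:2].astype(np.float32); print(' base',len(P),cv2.minAreaRect(P))
d=load('top0');im=d['image'][:,:,::-1]
a=cv2.resize(im[225:325,225:335],(440,400),interpolation=2);b=cv2.resize(im[200:290,385:490],(467,400),interpolation=2)
cv2.imwrite('pics/crop1.png',np.hstack([a[:,:400],b[:,:400]]))
E
```

```text
top rack 1786 ((469.3131408691406, 124.7537841796875), (305.06634521484375, 86.88882446289062), 65.5040054321289) 60.97706820966721
 hi [352. 136.] 613 [767.9  27.7 169.3] [739.   0. 162.] [797.  55. 177.]
 hi [440. 231.] 1106 [ 577.  -150.1  144.2] [ 533. -229.  140.] [614. -68. 158.]
 hi [275. 272.] 47 [490.7 179.1 168.1] [485. 174. 141.] [499. 187. 185.]
 hi [309. 280.] 91 [472.3 112.2 191. ] [464. 104. 157.] [483. 121. 201.]
 brass 12 ((571.8043823242188, -204.48367309570312), (5.19057035446167, 6.7533040046691895), 86.07948303222656) 88.34097076638909
 brass 184 ((563.6768188476562, -194.58531188964844), (29.558128356933594, 30.18886947631836), 71.09864044189453) 143.22328858182618
 base 1761 ((617.6304931640625, -190.31005859375), (191.01121520996094, 232.34683227539062), 72.4257583618164)
scene rack 1383 ((492.278076171875, 174.434814453125), (193.60116577148438, 63.62443161010742), 74.87580108642578) 61.76561436352233
 hi [366. 189.] 224 [479.3 111.7 175.8] [466. 101. 140.] [486. 121. 198.]
 hi [232. 203.] 799 [ 581.1 -150.9  144. ] [ 532. -230.  140.] [617. -71. 155.]
 hi [395. 206.] 103 [496.5 178.9 161.2] [489. 172. 140.] [501. 185. 184.]
 hi [271. 275.] 780 [771.4  27.3 166.6] [739.  -3. 140.] [798.  55. 173.]
 brass 100 ((565.6632690429688, -195.6412811279297), (29.15840721130371, 30.058788299560547), 70.24650573730469) 88.36068056787309
 brass 107 ((564.7535400390625, -194.88882446289062), (30.030744552612305, 30.706945419311523), 74.34292602539062) 144.05095447079952
 base 1519 ((611.6920166015625, -162.46755981445312), (135.14454650878906, 214.8194122314453), 11.46977710723877)
```

View pics/crop1.png

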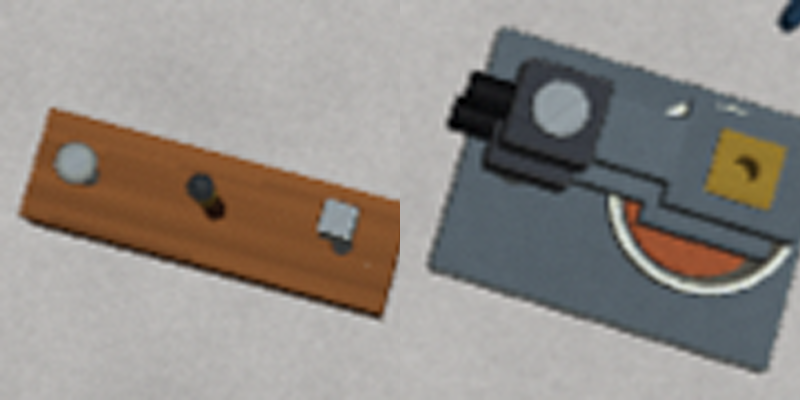

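Emit:
move_arm(claw=[1, 1, 1, 1, 1], slide=[[0.3, 0.94, 0.2], [0.3, 0.94, 0.2], [0.3, 0.94, 0.2], [0.3, 0.94, 0.2], [0.3, 0.94, 0.2]], rotation=[[0, 0, 0.64], [0, 0, 0.64], [0, 0, 0.64], [0, 0, 0.64], [0, 0, 0.64]])

```text
t: 0.52
ee_pos: [314.6, -380.7, 270.8]
ee_rot: [-2.962, -1.043, 0.0]
force: [0.8, -0.2, 0.6]
finger_gap: 1.0
grip_force: 0.0
```

Emit:
move_arm(claw=[1, 1, 1, 1, 1], slide=[[0.3, 0.94, 0], [0.3, 0.94, 0], [0.3, 0.94, 0], [0.3, 0.94, 0], [0.3, 0.94, 0]], rotation=[[0, 0, 0.64], [0, 0, 0.64], [0, 0, 0.64], [0, 0, 0.64], [0, 0, 0.64]])

```text
t: 0.93
ee_pos: [374.5, -192.8, 271.0]
ee_rot: [-2.805, -1.414, -0.0]
force: [0.3, -0.7, -0.6]
finger_gap: 1.002
grip_force: 0.0
```

Emit:
move_arm(claw=[1, 1, 1, 1, 1], slide=[[0.3, 0.94, 0], [0.3, 0.94, 0], [0.3, 0.94, 0], [0.3, 0.94, 0], [0, 0, 0]], rotation=[[0, 0, 0.64], [0, 0, 0.64], [0, 0, 0.64], [0, 0, 0.64], [0, 0, 0]])

```text
t: 1.35
ee_pos: [423.6, -38.1, 271.1]
ee_rot: [-2.638, -1.701, -0.005]
force: [-0.2, -0.7, -0.1]
finger_gap: 0.999
grip_force: 0.0
```

Emit:
move_arm(claw=[1, 1, 1, 1, 1], slide=[[0.3, 0.9, 0], [0.3, 0.9, 0], [0.3, 0.9, 0], [0.3, 0.9, 0], [0, 0, 0]], rotation=[[0, 0, 0.62], [0, 0, 0.62], [0, 0, 0.62], [0, 0, 0.62], [0, 0, 0]])

```text
t: 1.77
ee_pos: [472.0, 104.6, 271.2]
ee_rot: [-2.46, -1.951, -0.005]
force: [-0.4, -1.2, -0.5]
finger_gap: 1.0
grip_force: 0.0
```

```bash
python3 - <<'E'
from h import *
d=shot('wrist','w1'); print(d['T_tool_cam'],d['fx'],d['cx'],d['cy'],d['state']['ee_pos'],d['state']['ee_rot'])
E
```

```text
[[-9.21640947e-04  9.54324949e-01  2.98769213e-01  7.64922870e+01]
 [ 9.99999348e-01  1.08102314e-03 -3.68200610e-04 -1.60466176e-01]
 [-6.74359461e-04  2.98768679e-01 -9.54325323e-01 -1.43285817e+02]
 [ 0.00000000e+00  0.00000000e+00  0.00000000e+00  1.00000000e+00]] 371.64829954431775 319.39765171843464 243.5948002142724 [472.00451658 104.64439093 271.18796607] [-2.45974742 -1.95102197 -0.00489445]
```

View pics/w1.png

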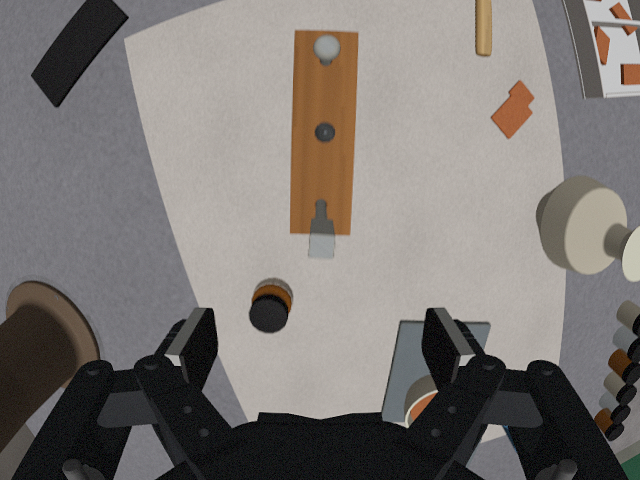

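The wrist view shows the head top face with its centre near (321,247), square with the tool. The shank enters the rack near (321,203), and the fingers and stand are clear.

```bash
cat >> h.py <<'E'
from scipy.spatial.transform import Rotation as R
def wray(d,u,v):
    a,b=u-d['cx'],v-d['cy']; q=np.hypot(a,b); th=q/d['fx']; s=np.sin(th)/max(q,1e-9)
    c=np.array([a*s,-b*s,-np.cos(th)]); T=d['T_tool_cam']; M=R.from_rotvec(d['state']['ee_rot']).as_matrix()
    return d['state']['ee_pos']+M@T[:3,3], M@T[:3,:3]@c
def wpt(d,u,v,z):
    o,k=wray(d,u,v); return o+k*(z-o[2])/k[2]
E
python3 - <<'E'
from h import *
d=load('w1')
for u,v,z in((321,247,195),(321,203,60),(309,236,195),(335,236,195),(308,257,195),(334,258,195)): print(u,v,wpt(d,u,v,z).round(1))
im=d['image'][190:270,280:370,::-1]; cv2.imwrite('pics/crop2.png',cv2.resize(im,None,fx=6,fy=6,interpolation=2))
M=R.from_rotvec(d['state']['ee_rot']).as_matrix(); print(M.round(3))
E
```

```text
321 247 [474.3 110.1 195. ]
321 203 [475.3 111.6  60. ]
309 236 [468.7 118.7 195. ]
335 236 [484.3 115.1 195. ]
308 257 [464.8 105.6 195. ]
334 258 [480.5 101.2 195. ]
[[ 0.228  0.974  0.001]
 [ 0.974 -0.228  0.004]
 [ 0.004  0.    -1.   ]]
```

View pics/crop2.png

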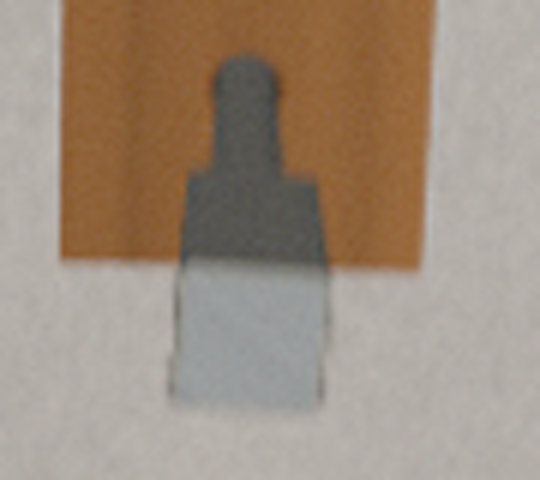

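Emit:
move_arm(claw=[1, 1, 1, 1, 1], slide=[[0.07, 0.16, 0], [0, 0, -0.7], [0, 0, -0.7], [0, 0, -0.7], [0, 0, -0.7]], rotation=[[0, 0, 0], [0, 0, 0], [0, 0, 0], [0, 0, 0], [0, 0, 0]])

```text
t: 2.23
ee_pos: [473.4, 104.6, 158.3]
ee_rot: [2.469, 1.941, 0.0]
force: [0.0, -0.5, -0.7]
finger_gap: 1.003
grip_force: 0.0
```

Emit:
move_arm(claw=[1, 1], slide=[[0, 0, 0], [0, 0, 0]], rotation=[[0, 0, 0], [0, 0, 0]])

```text
t: 2.4
ee_pos: [471.8, 104.7, 157.9]
ee_rot: [-2.468, -1.941, 0.007]
force: [-0.4, 0.1, -0.1]
finger_gap: 1.001
grip_force: 0.0
```

```bash
python3 - <<'E'
from h import *
for i in range(3):
    d=shot('wrist','w2'); s=d['state']; print(s['t'],s['ee_pos'].round(2),s['ee_rot'].round(4),s['qpos'].round(4))
E
```

```text
2.4 [471.78 104.68 157.89] [-2.4677 -1.9405  0.0066] [ 1.2830e-01  1.2700e-01  2.0192e+00 -2.0000e-04  1.0001e+00  3.6650e-01]
2.45 [473.69 105.11 159.74] [-2.4691e+00 -1.9424e+00  5.0000e-04] [ 1.2870e-01  1.2540e-01  2.0167e+00 -2.0000e-04  9.9980e-01  3.6650e-01]
2.5 [474.8  105.45 160.87] [2.4677 1.942  0.0033] [ 1.2910e-01  1.2430e-01  2.0153e+00 -1.0000e-04  9.9950e-01  3.6640e-01]
```

View pics/w2.png

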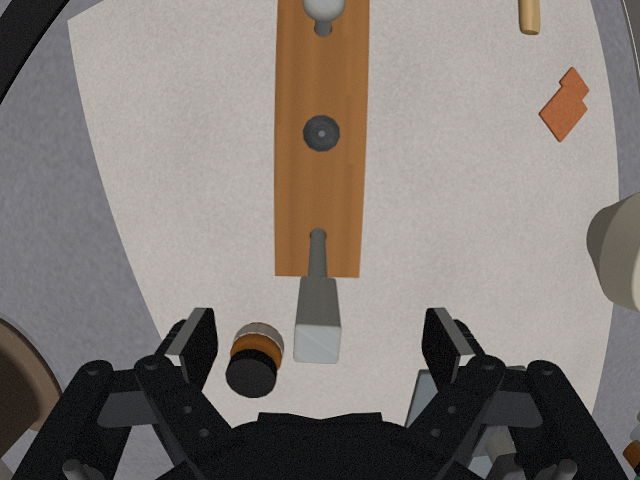

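The head top face is now centred near (317,343), with corners at about (295,326) and (340,361), between the open fingers. The arm is still settling, so I let it rest and re-measure.

Emit:
move_arm(claw=[1, 1, 1, 1, 1], slide=[[0, 0, 0], [0, 0, 0], [0, 0, 0], [0, 0, 0], [0, 0, 0]], rotation=[[0, 0, 0], [0, 0, 0], [0, 0, 0], [0, 0, 0], [0, 0, 0]])

```text
t: 2.97
ee_pos: [473.7, 106.2, 159.7]
ee_rot: [2.467, 1.945, 0.001]
force: [-0.3, -0.4, -0.2]
finger_gap: 0.997
grip_force: 0.0
```

```bash
python3 - <<'E'
from h import *
d=load('w2'); print(wpt(d,317.5,343.5,195),wpt(d,318,233,60))
for i in range(4):
    d=shot('wrist','w3'); s=d['state']; print(s['t'],s['ee_pos'].round(2),s['ee_rot'].round(4))
im=d['image'][:,:,::-1][215:375,270:370]; cv2.imwrite('pics/crop3.png',cv2.resize(im,None,fx=3.6,fy=3.6,interpolation=2))
E
```

```text
[475.38545657 111.64594893 195.        ] [475.85907651 113.13101711  60.        ]
2.9667 [473.69 106.19 159.68] [2.4669e+00 1.9448e+00 9.0000e-04]
3.0167 [473.61 106.13 159.51] [2.4670e+00 1.9448e+00 5.0000e-04]
3.0667 [473.51 106.15 159.39] [2.4671e+00 1.9449e+00 2.0000e-04]
3.1167 [473.49 106.11 159.31] [ 2.4671  1.9449 -0.    ]
```

View pics/crop3.png

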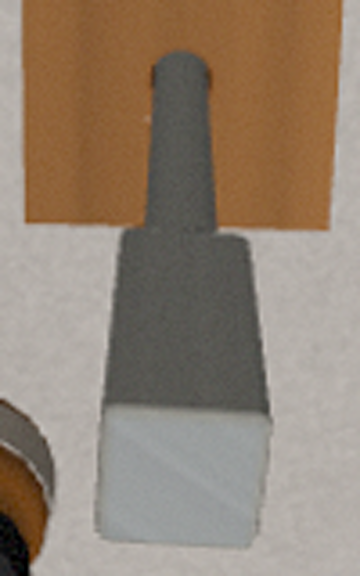

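```bash
python3 - <<'E'
from h import *
d=load('w3'); C=[(298.9,326.9),(345.3,328.9),(339.4,366.4),(297.5,364.4)]
P=np.array([wpt(d,u,v,195) for u,v in C]); print(P.round(1),P.mean(0), wpt(d,320.2,235,60))
for a,b in((0,1),(3,2),(1,2),(0,3)): e=P[b]-P[a]; print(np.hypot(*e[:2]).round(1),np.degrees(np.arctan2(e[1],e[0])).round(1))
M=R.from_rotvec(d['state']['ee_rot']).as_matrix(); print('tooly',np.degrees(np.arctan2(M[1,1],M[0,1])))
print('in tool',M.T@(P.mean(0)-d['state']['ee_pos']))
E
```

```text
[[469.9 121.1 195. ]
 [484.8 116.7 195. ]
 [479.6 101.9 195. ]
 [465.4 106.2 195. ]] [474.93384893 111.5093598  195.        ] [475.51800486 112.47009106  60.        ]
15.5 -16.5
14.8 -17.0
15.7 -109.3
15.6 -106.8
tooly -13.499489706252074
in tool [  5.58319523   0.14191059 -35.69337724]
```

Emit:
move_arm(claw=[1, 1, 1, 1, 1], slide=[[0.04, 0.14, -0.06], [0, 0, 0], [0, 0, 0], [0, 0, 0], [0, 0, 0]], rotation=[[0, 0, -0.7], [0, 0, 0], [0, 0, 0], [0, 0, 0], [0, 0, 0]])

```text
t: 3.58
ee_pos: [475.1, 111.5, 156.9]
ee_rot: [2.52, 1.876, -0.0]
force: [-0.5, -0.4, 0.2]
finger_gap: 1.0
grip_force: 0.0
```

Emit:
move_arm(claw=[0, 0, 0, 0, 0], slide=[[0, 0, 0], [0, 0, 0], [0, 0, 0], [0, 0, 0], [0, 0, 0]], rotation=[[0, 0, 0], [0, 0, 0], [0, 0, 0], [0, 0, 0], [0, 0, 0]])

```text
t: 4.0
ee_pos: [475.1, 111.6, 156.9]
ee_rot: [2.521, 1.875, -0.0]
force: [-0.3, -0.2, -0.5]
finger_gap: 0.293
grip_force: 0.0
```

Emit:
move_arm(claw=[0, 0, 0, 0, 0], slide=[[0, 0, 0], [0, 0, 0], [0, 0, 0], [0, 0, 0], [0, 0, 0]], rotation=[[0, 0, 0], [0, 0, 0], [0, 0, 0], [0, 0, 0], [0, 0, 0]])

```text
t: 4.42
ee_pos: [475.2, 111.7, 157.0]
ee_rot: [2.521, 1.875, 0.0]
force: [-0.4, -0.2, 0.7]
finger_gap: 0.178
grip_force: 58.4
```

Emit:
move_arm(claw=[0, 0, 0, 0, 0], slide=[[0, 0, 0.3], [0, 0, 0.4], [0, 0, 0.4], [0, 0, 0.5], [0, 0, 0.5]], rotation=[[0, 0, 0], [0, 0, 0], [0, 0, 0], [0, 0, 0], [0, 0, 0]])

```text
t: 4.83
ee_pos: [474.2, 111.5, 240.6]
ee_rot: [-2.52, -1.874, 0.003]
force: [-0.2, -0.5, -2.0]
finger_gap: 0.181
grip_force: 59.0
```

Emit:
move_arm(claw=[0, 0, 0, 0, 0], slide=[[0, 0, 0.5], [0, 0, 0.5], [0, 0, 0.5], [0, 0, 0.4], [0, 0, 0.1]], rotation=[[0, 0, 0], [0, 0, 0], [0, 0, 0], [0, 0, 0], [0, 0, 0]])

```text
t: 5.25
ee_pos: [476.5, 111.9, 323.6]
ee_rot: [2.519, 1.873, 0.007]
force: [0.2, -0.0, -2.1]
finger_gap: 0.175
grip_force: 59.1
```

Emit:
move_arm(claw=[0, 0, 0, 0, 0], slide=[[0, 0, 0], [0, 0, 0], [0, 0, 0], [0, 0, 0], [0, 0, 0]], rotation=[[0, 0, 0], [0, 0, 0], [0, 0, 0], [0, 0, 0], [0, 0, 0]])

```text
t: 5.67
ee_pos: [474.4, 111.6, 319.5]
ee_rot: [-2.52, -1.874, 0.003]
force: [0.7, 0.3, -1.4]
finger_gap: 0.177
grip_force: 59.1
```

Emit:
move_arm(claw=[0, 0, 0, 0, 0], slide=[[0.15, -0.5, 0], [0.22, -0.75, 0], [0.22, -0.75, 0], [0.22, -0.75, 0], [0.22, -0.75, 0]], rotation=[[0, 0, 0], [0, 0, 0], [0, 0, 0], [0, 0, 0], [0, 0, 0]])

```text
t: 6.08
ee_pos: [516.3, -29.5, 320.2]
ee_rot: [-2.52, -1.875, 0.001]
force: [0.9, 0.3, -1.2]
finger_gap: 0.177
grip_force: 59.0
```

Emit:
move_arm(claw=[0, 0, 0, 0, 0], slide=[[0.22, -0.75, 0], [0.22, -0.75, 0], [0.22, -0.75, 0], [0.22, -0.75, 0], [0.22, -0.75, 0]], rotation=[[0, 0, 0], [0, 0, 0], [0, 0, 0], [0, 0, 0], [0, 0, 0]])

```text
t: 6.5
ee_pos: [560.3, -179.8, 320.0]
ee_rot: [-2.52, -1.874, 0.001]
force: [1.1, -0.6, -1.4]
finger_gap: 0.183
grip_force: 59.0
```

Emit:
move_arm(claw=[0, 0, 0, 0, 0], slide=[[0.12, -0.4, 0], [0, 0, 0], [0, 0, 0], [0, 0, 0], [0, 0, 0]], rotation=[[0, 0, 0], [0, 0, 0], [0, 0, 0], [0, 0, 0], [0, 0, 0]])

```text
t: 6.92
ee_pos: [564.8, -192.8, 320.7]
ee_rot: [-2.519, -1.876, -0.0]
force: [-0.3, -0.1, -2.1]
finger_gap: 0.182
grip_force: 59.0
```

Emit:
move_arm(claw=[0, 0, 0, 0, 0], slide=[[0, 0, 0], [0, 0, 0], [0, 0, 0], [0, 0, 0], [0, 0, 0]], rotation=[[0, 0, 0], [0, 0, 0], [0, 0, 0], [0, 0, 0], [0, 0, 0]])

```text
t: 7.33
ee_pos: [565.1, -194.0, 321.0]
ee_rot: [2.52, 1.875, 0.0]
force: [0.3, -0.2, -0.8]
finger_gap: 0.178
grip_force: 59.0
```

```bash
python3 - <<'E'
from h import *
d=shot('wrist','w4'); print(d['state']['ee_pos'],d['state']['ee_rot'],d['state']['qvel'].round(4)); e=shot('scene','s4')
a=d['image'][:,:,::-1][200:440,220:420]; b=e['image'][:,:,::-1][90:290,130:310]
cv2.imwrite('pics/crop4.png',np.hstack([cv2.resize(a,(450,540),interpolation=2),cv2.resize(b,(350,540),interpolation=2)]))
E
```

```text
[ 565.12770401 -194.04068449  321.01203482] [2.52025697e+00 1.87534357e+00 1.73733877e-04] [-0.0033  0.0041 -0.0011 -0.0006 -0.      0.0002]
```

View pics/crop4.png

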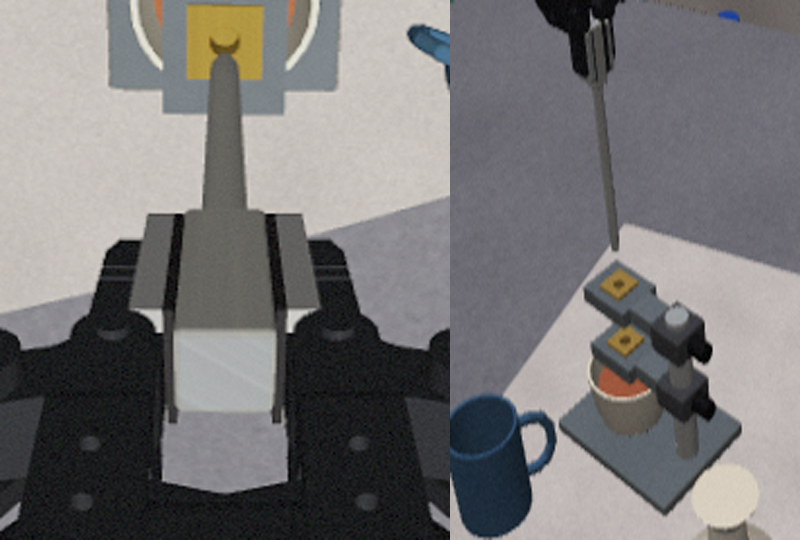

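The wrist crop shows the rod (head at crop (225,370), tip near (224,55)) just over the brass block, laterally aligned. In the scene crop the tip at (615,248) is just above the upper hole at (619,284). Next I work out the offset numerically within each camera.

```bash
cat > off.py <<'E'
from h import *
import sys
def wrist(f):
    d=load(f); im=d['image'].astype(int); s=d['state']; M=R.from_rotvec(s['ee_rot']).as_matrix()
    m=((im[...,0]>im[...,2]+50)&(im[...,1]>im[...,2]+30)).astype(np.uint8); m[:190]=0; m[:, :280]=0; m[:,360:]=0;m[260:]=0
    n,l,st,ce=cv2.connectedComponentsWithStats(m); i=1+np.argmax(st[1:,4]); cs=np.argwhere(l==i)[:,::-1].astype(np.float32)
    W=np.array([wpt(d,u,v,142) for u,v in cs]); rc=cv2.minAreaRect(W[:,:2].astype(np.float32)); print('wrist brass',rc)
    b=np.array([*rc[0],142]); print(' bush in tool',(M.T@(b-s['ee_pos'])).round(2))
    # rod shank edges in rows
    g=im.sum(-1)
    for v in (230,240,250,260,270,280):
        row=cv2.GaussianBlur(g[v:v+1,295:345].astype(np.float32),(3,1),0)[0]; dd=np.diff(row); a=np.argmin(dd[:25]);c=25+np.argmax(dd[25:])
        u=295+(a+c)/2+.5; o,k=wray(d,u,v); o=M.T@(o-s['ee_pos']);k=M.T@k; t=-o[0]/k[0]; p=o+k*t  # meets plane toolx=0
        print('  row',v,'w',c-a,'tooly at x=0',p[1].round(2),'depth',p[2].round(1))
def scene(f):
    d=load(f); im=d['image'].astype(int); s=d['state']; Wc=np.linalg.inv(d['world_to_cam']); W=cloud(d)
    def ray(u,v): return Wc[:3,3],Wc[:3,:3]@np.array([(u-d['cx'])/d['fx'],-(v-d['cy'])/d['fy'],-1])
    ax=d['world_to_cam'][0,:2]; ax=ax/np.hypot(*ax); print('axis',ax)
    m=(im[...,0]>im[...,2]+60)&(im[...,1]>im[...,2]+30)&(W[...,1]<-100)&(W[...,0]<650)
    for lo,hi,z in((132,152,142),(76,100,86)):
        q=np.argwhere(m&(W[...,2]>lo)&(W[...,2]<hi))[:,::-1]; 
        P=[]
        for u,v in q: o,k=ray(u,v); P.append((o+k*(z-o[2])/k[2])[:2])
        rc=cv2.minAreaRect(np.array(P,np.float32)); c=np.array(rc[0]); print('scene brass',z,rc,'lat',c@ax)
    # rod: nearest pixels to commanded axis
    T=s['ee_pos'][:2]
    g=im.sum(-1)
    for z in range(int(s['ee_pos'][2])-140,int(s['ee_pos'][2])-15,10):
        p=d['world_to_cam']@np.array([*T,z,1]); u=d['cx']+d['fx']*p[0]/-p[2]; v=d['cy']-d['fy']*p[1]/-p[2]; vi=int(round(v)); ui=int(round(u))
        row=g[vi,ui-8:ui+9].astype(float); bg=np.median(np.r_[row[:4],row[-4:]]); w=np.clip(np.abs(row-bg)-25,0,None); 
        uc=ui-8+(w*np.arange(17)).sum()/w.sum(); print('  z',z,'du px',round(uc-u,2),'mm',round((uc-u)*-p[2]/d['fx'],2),(w>0).sum())
    print(' tcp lat',T@ax)
if __name__=='__main__': wrist(sys.argv[1]); scene(sys.argv[2])
E
python3 off.py w4 s4
```

```text
wrist brass ((565.0111694335938, -194.68801879882812), (29.377769470214844, 29.71365737915039), 73.23995208740234)
 bush in tool [-6.5000e-01  4.0000e-02  1.7901e+02]
  row 230 w 13 tooly at x=0 -0.36 depth 136.6
  row 240 w 14 tooly at x=0 0.0 depth 109.6
  row 250 w 16 tooly at x=0 -0.02 depth 87.0
  row 260 w 16 tooly at x=0 -0.03 depth 67.9
  row 270 w 18 tooly at x=0 -0.05 depth 51.3
  row 280 w 18 tooly at x=0 -0.06 depth 36.9
axis [-0.32426773  0.94596535]
scene brass 142 ((563.065673828125, -196.4361572265625), (29.71101188659668, 28.9837646484375), 72.22123718261719) lat -368.4058272340376
scene brass 86 ((562.993408203125, -196.48573303222656), (29.252975463867188, 30.015432357788086), 73.10213470458984) lat -368.4292908178321
  z 180 du px 0.14 mm 0.29 17
  z 190 du px -0.1 mm -0.21 17
  z 200 du px 0.27 mm 0.56 8
  z 210 du px 0.17 mm 0.35 6
  z 220 du px 0.24 mm 0.49 5
  z 230 du px 0.68 mm 1.38 6
  z 240 du px 0.24 mm 0.49 6
  z 250 du px 0.28 mm 0.56 6
  z 260 du px 0.03 mm 0.06 5
  z 270 du px 0.43 mm 0.85 6
  z 280 du px 0.2 mm 0.4 6
  z 290 du px 0.27 mm 0.53 6
  z 300 du px 0.22 mm 0.43 6
 tcp lat -366.89121594583213
```

Emit:
move_arm(claw=[0, 0, 0, 0, 0], slide=[[-0.007, -0.024, -0.2], [0, 0, -0.25], [0, 0, -0.2], [0, 0, 0], [0, 0, 0]], rotation=[[0, 0, 0], [0, 0, 0], [0, 0, 0], [0, 0, 0], [0, 0, 0]])

```text
t: 7.85
ee_pos: [564.0, -195.0, 293.1]
ee_rot: [-2.519, -1.873, 0.003]
force: [-0.2, 0.3, -1.2]
finger_gap: 0.176
grip_force: 59.1
```

Emit:
move_arm(claw=[0, 0, 0, 0, 0], slide=[[0, 0, 0], [0, 0, 0], [0, 0, 0], [0, 0, 0], [0, 0, 0]], rotation=[[0, 0, 0], [0, 0, 0], [0, 0, 0], [0, 0, 0], [0, 0, 0]])

```text
t: 8.27
ee_pos: [565.0, -195.4, 295.3]
ee_rot: [2.52, 1.875, 0.001]
force: [0.6, -0.1, -1.4]
finger_gap: 0.176
grip_force: 59.1
```

```bash
python3 - <<'E'
from h import *
d=shot('wrist','w5'); print(d['state']['ee_pos'],d['state']['ee_rot'],d['state']['force']); e=shot('scene','s5')
a=d['image'][:,:,::-1][190:260,285:355]; b=e['image'][:,:,::-1][165:225,195:245]
cv2.imwrite('pics/crop5.png',np.hstack([cv2.resize(a,(420,420),interpolation=2),cv2.resize(b,(350,420),interpolation=2)]))
E
python3 off.py w5 s5
```

```text
[ 565.02173761 -195.38954478  295.31166019] [2.52023741e+00 1.87453723e+00 5.66809111e-04] [ 0.58049389 -0.05584026 -1.37675409]
wrist brass ((565.016357421875, -194.73745727539062), (29.842483520507812, 29.80707550048828), 72.47761535644531)
 bush in tool [  0.64  -0.31 153.31]
  row 230 w 13 tooly at x=0 -0.36 depth 136.6
  row 240 w 14 tooly at x=0 0.0 depth 109.6
  row 250 w 16 tooly at x=0 -0.02 depth 87.0
  row 260 w 16 tooly at x=0 -0.03 depth 67.9
  row 270 w 18 tooly at x=0 -0.05 depth 51.3
  row 280 w 19 tooly at x=0 -0.32 depth 36.9
axis [-0.32426773  0.94596535]
scene brass 142 ((562.9700927734375, -196.2850799560547), (29.860017776489258, 28.984159469604492), 72.9388427734375) lat -368.23191951952253
scene brass 86 ((562.993408203125, -196.48573303222656), (29.252975463867188, 30.015432357788086), 73.10213470458984) lat -368.4292908178321
  z 155 du px 0.01 mm 0.02 10
  z 165 du px -0.25 mm -0.53 7
  z 175 du px -0.19 mm -0.41 16
  z 185 du px -0.31 mm -0.64 17
  z 195 du px 0.06 mm 0.12 17
  z 205 du px 0.38 mm 0.78 6
  z 215 du px 0.36 mm 0.74 6
  z 225 du px 0.36 mm 0.73 6
  z 235 du px 0.21 mm 0.42 6
  z 245 du px 0.13 mm 0.26 6
  z 255 du px 0.06 mm 0.11 6
  z 265 du px 0.42 mm 0.83 6
  z 275 du px 0.11 mm 0.22 6
 tcp lat -368.02240453363663
```

View pics/crop5.png

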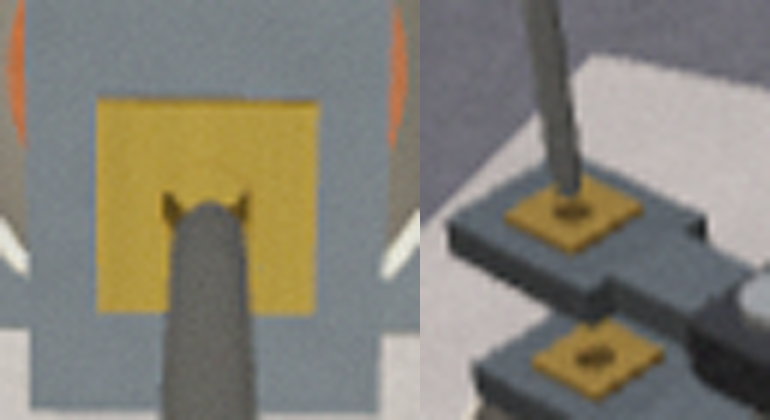

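The tip sits over the upper hole: hole ears at (165,205) and (248,205), tip at (209,200). I estimate it is within about 1 mm of centre. I will nudge +y by 0.7 mm and descend gently.

Emit:
move_arm(claw=[0, 0, 0, 0, 0], slide=[[0, 0.018, 0], [0, 0, -0.1], [0, 0, -0.1], [0, 0, -0.1], [0, 0, 0]], rotation=[[0, 0, 0], [0, 0, 0], [0, 0, 0], [0, 0, 0], [0, 0, 0]])

```text
t: 8.78
ee_pos: [564.0, -194.3, 281.2]
ee_rot: [-2.519, -1.874, 0.002]
force: [-0.2, -0.3, -2.3]
finger_gap: 0.178
grip_force: 59.1
```

Emit:
move_arm(claw=[0, 0, 0, 0, 0], slide=[[0, 0, 0], [0, 0, 0], [0, 0, 0], [0, 0, 0], [0, 0, 0]], rotation=[[0, 0, 0], [0, 0, 0], [0, 0, 0], [0, 0, 0], [0, 0, 0]])

```text
t: 9.2
ee_pos: [565.0, -194.7, 283.1]
ee_rot: [2.521, 1.875, 0.0]
force: [-0.7, -0.3, -2.1]
finger_gap: 0.175
grip_force: 59.1
```

Emit:
move_arm(claw=[0, 0, 0, 0, 0], slide=[[0, 0, -0.08], [0, 0, -0.08], [0, 0, -0.08], [0, 0, -0.08], [0, 0, 0]], rotation=[[0, 0, 0], [0, 0, 0], [0, 0, 0], [0, 0, 0], [0, 0, 0]])

```text
t: 9.62
ee_pos: [564.2, -194.4, 268.8]
ee_rot: [-2.52, -1.874, 0.001]
force: [0.7, -0.1, -2.4]
finger_gap: 0.18
grip_force: 59.0
```

Emit:
move_arm(claw=[0, 0, 0, 0, 0], slide=[[0, 0, 0], [0, 0, 0], [0, 0, 0], [0, 0, 0], [0, 0, 0]], rotation=[[0, 0, 0], [0, 0, 0], [0, 0, 0], [0, 0, 0], [0, 0, 0]])

```text
t: 10.03
ee_pos: [564.9, -194.6, 270.3]
ee_rot: [2.521, 1.875, 0.0]
force: [0.2, 0.3, -1.6]
finger_gap: 0.182
grip_force: 59.0
```

Emit:
move_arm(claw=[0, 0, 0, 0, 0], slide=[[0, 0, -0.1], [0, 0, -0.15], [0, 0, -0.15], [0, 0, -0.15], [0, 0, -0.1]], rotation=[[0, 0, 0], [0, 0, 0], [0, 0, 0], [0, 0, 0], [0, 0, 0]])

```text
t: 10.45
ee_pos: [564.2, -194.3, 242.5]
ee_rot: [-2.52, -1.874, 0.001]
force: [-0.0, 0.1, -2.0]
finger_gap: 0.183
grip_force: 59.0
```

Emit:
move_arm(claw=[0, 0, 0, 0, 0], slide=[[0, 0, 0], [0, 0, 0], [0, 0, 0], [0, 0, 0], [0, 0, 0]], rotation=[[0, 0, 0], [0, 0, 0], [0, 0, 0], [0, 0, 0], [0, 0, 0]])

```text
t: 10.87
ee_pos: [565.0, -194.7, 244.5]
ee_rot: [2.52, 1.875, 0.0]
force: [0.5, -0.2, -1.6]
finger_gap: 0.179
grip_force: 59.0
```

Emit:
move_arm(claw=[0, 0, 0], slide=[[0, 0, 0], [0, 0, 0], [0, 0, 0]], rotation=[[0, 0, 0], [0, 0, 0], [0, 0, 0]])

```text
t: 11.12
ee_pos: [564.9, -194.6, 244.2]
ee_rot: [2.521, 1.875, 0.0]
force: [-0.4, -0.0, -1.2]
finger_gap: 0.181
grip_force: 59.0
```

Emit:
move_arm(claw=[0, 0, 0, 0, 0], slide=[[0, 0, -0.1], [0, 0, -0.1], [0, 0, -0.1], [0, 0, -0.08], [0, 0, 0]], rotation=[[0, 0, 0], [0, 0, 0], [0, 0, 0], [0, 0, 0], [0, 0, 0]])

```text
t: 11.53
ee_pos: [564.2, -194.3, 227.4]
ee_rot: [-2.519, -1.874, 0.001]
force: [0.2, -0.1, -1.3]
finger_gap: 0.175
grip_force: 59.0
```

Emit:
move_arm(claw=[0, 0, 0, 0, 0], slide=[[0, 0, 0], [0, 0, 0], [0, 0, 0], [0, 0, 0], [0, 0, 0]], rotation=[[0, 0, 0], [0, 0, 0], [0, 0, 0], [0, 0, 0], [0, 0, 0]])

```text
t: 11.95
ee_pos: [565.0, -194.6, 229.1]
ee_rot: [2.52, 1.875, 0.0]
force: [0.6, 0.1, -1.5]
finger_gap: 0.174
grip_force: 59.0
```

Emit:
move_arm(claw=[0, 0, 0, 0, 0], slide=[[0, 0, -0.08], [0, 0, -0.08], [0, 0, -0.08], [0, 0, 0], [0, 0, 0]], rotation=[[0, 0, 0], [0, 0, 0], [0, 0, 0], [0, 0, 0], [0, 0, 0]])

```text
t: 12.37
ee_pos: [564.5, -194.4, 218.7]
ee_rot: [-2.52, -1.874, 0.001]
force: [0.1, -0.1, -0.3]
finger_gap: 0.182
grip_force: 59.0
```

Emit:
move_arm(claw=[0, 0, 0, 0, 0], slide=[[0, 0, 0], [0, 0, 0], [0, 0, 0], [0, 0, 0], [0, 0, 0]], rotation=[[0, 0, 0], [0, 0, 0], [0, 0, 0], [0, 0, 0], [0, 0, 0]])

```text
t: 12.78
ee_pos: [564.9, -194.6, 219.4]
ee_rot: [2.521, 1.875, 0.0]
force: [0.0, -0.4, -2.8]
finger_gap: 0.182
grip_force: 59.0
```

Emit:
move_arm(claw=[0, 0, 0, 0, 0], slide=[[0, 0, -0.1], [0, 0, -0.1], [0, 0, -0.1], [0, 0, -0.06], [0, 0, 0]], rotation=[[0, 0, 0], [0, 0, 0], [0, 0, 0], [0, 0, 0], [0, 0, 0]])

```text
t: 13.2
ee_pos: [564.3, -194.3, 203.7]
ee_rot: [-2.52, -1.874, 0.001]
force: [0.5, 1.0, -1.2]
finger_gap: 0.174
grip_force: 59.0
```

Emit:
move_arm(claw=[0, 0, 0, 0, 0], slide=[[0, 0, 0], [0, 0, 0], [0, 0, 0], [0, 0, 0], [0, 0, 0]], rotation=[[0, 0, 0], [0, 0, 0], [0, 0, 0], [0, 0, 0], [0, 0, 0]])

```text
t: 13.62
ee_pos: [564.9, -194.6, 205.1]
ee_rot: [2.521, 1.875, 0.0]
force: [-0.2, -0.2, -0.6]
finger_gap: 0.18
grip_force: 59.0
```

Emit:
move_arm(claw=[0, 0, 0, 0, 0], slide=[[0, 0, 0], [0, 0, 0], [0, 0, 0], [0, 0, 0], [0, 0, 0]], rotation=[[0, 0, 0], [0, 0, 0], [0, 0, 0], [0, 0, 0], [0, 0, 0]])

```text
t: 14.03
ee_pos: [564.8, -194.6, 204.9]
ee_rot: [-2.521, -1.875, -0.0]
force: [-0.1, -0.0, -1.8]
finger_gap: 0.178
grip_force: 59.0
```

```bash
python3 - <<'E'
from h import *
F=[]
for i in range(6): d=cams.read_camera('wrist'); s=r.read_state(); F.append(np.r_[s['force'],s['ft_torque'],s['ee_pos']])
print(np.mean(F,0).round(2),np.std(F,0).round(2))
E
```

```text
[ 4.0000e-01  2.2000e-01 -1.4600e+00 -2.0000e-02  2.0000e-02 -1.0000e-02
  5.6482e+02 -1.9459e+02  2.0485e+02] [0.47 0.38 0.56 0.01 0.02 0.03 0.01 0.01 0.01]
```

Emit:
move_arm(claw=[0, 0, 0, 0, 0], slide=[[0, 0, -0.05], [0, 0, -0.05], [0, 0, -0.05], [0, 0, -0.05], [0, 0, 0]], rotation=[[0, 0, 0], [0, 0, 0], [0, 0, 0], [0, 0, 0], [0, 0, 0]])

```text
t: 14.75
ee_pos: [564.4, -194.4, 196.1]
ee_rot: [-2.52, -1.874, 0.001]
force: [-0.3, 1.2, -1.0]
finger_gap: 0.176
grip_force: 59.1
```

Emit:
move_arm(claw=[0, 0, 0, 0, 0], slide=[[0, 0, -0.05], [0, 0, -0.05], [0, 0, 0], [0, 0, 0], [0, 0, 0]], rotation=[[0, 0, 0], [0, 0, 0], [0, 0, 0], [0, 0, 0], [0, 0, 0]])

```text
t: 15.17
ee_pos: [564.9, -194.6, 192.9]
ee_rot: [2.521, 1.875, 0.0]
force: [-0.5, 1.4, -1.6]
finger_gap: 0.183
grip_force: 59.1
```

```bash
cat > f.py <<'E'
from h import *
F=[]
for i in range(6): d=cams.read_camera('wrist'); s=r.read_state(); F.append(np.r_[s['force'],s['ee_pos']])
F=np.array(F);print(s['t'],F.mean(0).round(2),F[:,2].round(1))
E
python3 f.py
```

```text
15.4667 [-1.1000e-01  4.0000e-02 -1.1600e+00  5.6492e+02 -1.9462e+02  1.9301e+02] [-0.8 -1.  -1.4 -1.5 -1.3 -1. ]
```

Tip is at about 46 mm with no contact yet. I continue in 4 mm steps.

Emit:
move_arm(claw=[0, 0, 0, 0, 0], slide=[[0, 0, -0.05], [0, 0, -0.05], [0, 0, 0], [0, 0, 0], [0, 0, 0]], rotation=[[0, 0, 0], [0, 0, 0], [0, 0, 0], [0, 0, 0], [0, 0, 0]])

```text
t: 15.88
ee_pos: [565.2, -194.7, 189.3]
ee_rot: [2.52, 1.874, 0.001]
force: [0.3, 0.9, 0.5]
finger_gap: 0.178
grip_force: 59.3
```

```bash
python3 f.py
```

```text
16.1833 [ 3.8000e-01 -2.8000e-01  8.5000e-01  5.6516e+02 -1.9473e+02  1.8920e+02] [1.4 1.3 0.5 0.9 0.7 0.4]
```

Emit:
move_arm(claw=[0, 0, 0, 0, 0], slide=[[0, 0, -0.05], [0, 0, -0.03], [0, 0, 0], [0, 0, 0], [0, 0, 0]], rotation=[[0, 0, 0], [0, 0, 0], [0, 0, 0], [0, 0, 0], [0, 0, 0]])

```text
t: 16.6
ee_pos: [565.2, -194.7, 186.1]
ee_rot: [2.52, 1.874, 0.001]
force: [0.4, -0.3, 2.8]
finger_gap: 0.177
grip_force: 59.7
```

```bash
python3 f.py
```

```text
16.9 [ 3.1000e-01 -2.0000e-02  3.8100e+00  5.6514e+02 -1.9471e+02  1.8599e+02] [4.  3.6 2.8 4.3 4.7 3.4]
```

Emit:
move_arm(claw=[0, 0, 0, 0, 0], slide=[[0, 0, -0.03], [0, 0, -0.025], [0, 0, 0], [0, 0, 0], [0, 0, 0]], rotation=[[0, 0, 0], [0, 0, 0], [0, 0, 0], [0, 0, 0], [0, 0, 0]])

```text
t: 17.32
ee_pos: [565.2, -194.7, 183.9]
ee_rot: [2.52, 1.874, 0.001]
force: [0.8, 0.4, 4.6]
finger_gap: 0.18
grip_force: 60.0
```

Emit:
move_arm(claw=[0, 0, 0, 0, 0], slide=[[0, 0, 0], [0, 0, 0], [0, 0, 0], [0, 0, 0], [0, 0, 0]], rotation=[[0, 0, 0], [0, 0, 0], [0, 0, 0], [0, 0, 0], [0, 0, 0]])

```text
t: 17.73
ee_pos: [565.2, -194.7, 183.9]
ee_rot: [2.52, 1.874, 0.001]
force: [-0.2, -0.3, 5.4]
finger_gap: 0.18
grip_force: 60.0
```

```bash
python3 f.py; python3 -c "
from h import *
e=shot('scene','s6'); cv2.imwrite('pics/crop6.png',cv2.resize(e['image'][90:330,120:340,::-1],None,fx=2.4,fy=2.4,interpolation=2))"
```

```text
18.0333 [ 4.8000e-01 -7.0000e-02  5.3100e+00  5.6515e+02 -1.9471e+02  1.8390e+02] [5.4 4.8 5.3 5.2 5.2 5.8]
```

View pics/crop6.png

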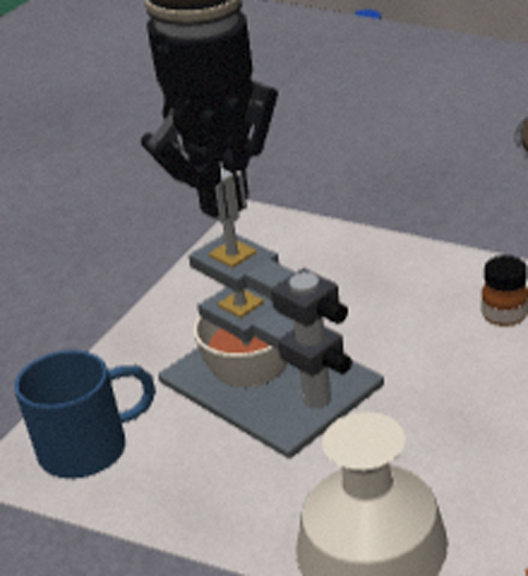

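The picture shows the rod through both bushings, at (232,253) and (241,302), with everything else upright. The force on the floor is about 6.7 N and steady, so I hand in.

```bash
python3 -c "
from rig import r
print(r.job_done())"
```

```text
the job is handed in; nothing more can be done
None
```

I handed the job in with the press rod still gripped by its head, through both bushings and pressing the bowl floor at about 6.7 N (wrist reading); nothing was knocked over, and it took about 18 s of the 54 s allowed.

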